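Set the filter wheel by its clicks and lock it

ROBOT

A 6-joint arm with a two-finger parallel gripper is mounted at the origin on a cart in front of the work surface, level with it; the furniture and walls round the work are solid. World frame = base frame: x ahead of the robot, y to its left, z up, the work surface at z = 0. Lengths are in m, angles in rad, forces in N, time in s.
With the tool pointing down it reaches from about 0.375 to 0.9 m from the base axis. Payload 3.1 kg.
Tool frame: the origin (TCP) lies at the very end of the fingers, on their centre line; the grasp point (between the pads) lies robot.pinch_z behind it (robot.pinch_z is the distance from the TCP to the grasp point, in m); z points along the fingers, x is the direction in which the jaws open and shut, and the axes are right-handed (so a half turn about z gives the same grasp; the last joint's range is limited). The gripper opens to 85 mm and grips with 20 to 120 N. Pads are 22 mm wide; open, the fingers measure 114 mm over their backs; the gripper's body (76 mm by 85 mm) begins 54 mm behind the grasp point. The pads swing forward as they close: fully open they stand 13 mm farther back than shut.
Start: joints at [1.048, 0.527, 1.433, -0, 1.181, -0.178], TCP at [0.211, 0.588, 0.231] pointing down, gripper open.
Joint ranges: [-3.08, 3.08], [-0.75, 2.2], [0.22, 2.44], [-1.43, 4.57], [0, 2.65], [-2.85, 2.85]. Speed limits (rad/s): [2.79, 2.79, 3.14, 3.14, 3.14, 3.14].

INTERFACE

Orientations are given as a unit quaternion [x, y, z, w].
In Python, from plant import robot, optics, sign_off gives the robot as it stands.
- The arm moves only by the shell command python3 -m creep 'ROWS' [FORCE]. ROWS is text: rows parted by semicolons, each of 7 numbers parted by spaces: the gripper command: -1 is fully open, 1 is shut, values between are in proportion, then the shift along the world's x, y, z in units of 400 mm (1.0 is 400 mm), then the turn, a rotation vector about the world's x, y, z in units of 60 degrees (1.0 is 60 degrees). A call has 1 to 20 rows; each row shifts and turns the commanded pose from where the row before left it; what a row does not reach is not made up. A row lasts 1/10 s, in which the tool goes at most 50 mm and 8.59 degrees, less where a joint would pass 70% of its speed; a pose out of reach is approached as far as the arm can. A call with a number of a shift or a turn outside -1 to 1 is refused whole. A call with a gripper value outside its range is refused whole. The fingers move at their own pace and stop on an object; FORCE is the grip in N (left out, the last holds). Time passes only in rows, so rows that do not move let the fingers close. It gives the time, the measured TCP pose, the force and the opening at its end, in the units of the state.
- robot.sense(): the state, without advancing time (a new reading comes with each control period).
- optics.capture(name): name is "scene" or "top" or "wrist"; returns a dict with "frame" (384x512x3 uint8, red, green, blue), "z_map" (384x512 float32, m along the optical axis (not along the pixel's ray), 0 where there is no reading), "camera_matrix" (3x3 intrinsics, pixels), "T" (4x4, takes a point from camera to world coordinates); the wrist camera has in their place "tool_from_camera" (4x4, takes a point from camera to tool coordinates, whose origin is the TCP and whose axes are the tool frame's). Camera axes: x right, y down, z forward; pixel columns grow to the right and rows downward; lengths in m; the calibration is good to about 2 mm. A picture is of the moment at which its call begins: read the wrist's pose just before it.
- sign_off(): hands the job in, once; it reports no verdict.
The state is a dict: "time_s": time; "joints": joint angles; "qvel": joint speeds; "tau": joint torques, N m; "ee_pos": TCP position; "ee_rot": TCP orientation; "contact_force": force on the tool from outside, world axes, zero at the start; "torque": the same for the moment, N m; "finger_gap": finger opening in m.
Only numpy, scipy, OpenCV 4.12 (cv2) and the standard library are available. Lean on these libraries where they do the work, as an engineer would, in place of code of your own. Each camera call takes 0.05 s, during which the arm holds its last target. There are 200 camera calls.

TASK

Set the filter wheel to its fourth position: turn the dial clockwise (seen from above) to its stop without forcing it, then turn it back four clicks. Lock the wheel there by moving the locking pin from its parking block into the hole in the unit's cover, gently and fully home with its collar flush on the cover, and leave the other things on the bench where they stand.

Things in the scene. Friction and masses are not known exactly. Their poses are not given: they have to be found in the camera images.
- unit: Filter wheel unit, fixed to the bench: flat closed aluminium housing 150 x 150 x 36 mm. Origin: centre of its underside; z up; its y axis points from the dial to the pin hole. The dial on its cover turns the hidden wheel inside. Notches are unevenly spaced, 15 to 26 degrees apart, with a hard stop at each end of the travel, about 100 degrees in all.
- dial_grip (a point): On the axis of the black fluted unmarked dial (44 mm across, 42 to 76 mm above the bench, on the middle of the cover), at 60 mm height, good for gripping; cover 24 mm lower. Fixed to the housing, does not turn. Each click: torque resists up to 0.1 to 0.3 N m, then flips to a pull forward as the next notch is reached. Let go, the dial settles in the nearest notch.
- dial_top (a point): Centre of the dial's top face, 76 mm above the bench; does not turn either. At the clockwise stop (seen from above) the dial rests in the notch that counts as zero; the first crest of torque crossed on turning back is click one. At the start the dial rests in an unknown notch, one to three clicks from the clockwise stop; no reading tells which.
- dial_slip (a joint): Angle (rad, anticlockwise from above positive) by which the dial has slipped round on its spindle, 0 at the start. It is held there by friction alone and slips at torques above about 1 N m, over three times what a click takes: so it slips when forced against the stop, and must not be. It does not tell the dial's position.
- lock_hole (a point): Centre of the mouth of the 12 mm hole in the unit's cover, on its top face 36 mm above the bench, 56 mm from the dial's axis. The cover is 8 mm thick. Only in the notch four clicks from the clockwise stop does the wheel's own hole (14 mm) lie beneath; otherwise the pin stops with its collar about 14 mm above the cover.
- pin: Steel locking pin, about 60 g, upright. Origin: on its axis at the underside of its collar; z up. Shank below the collar 10 mm across, 24 mm long, foot tapered; collar 22 mm across, 5 mm thick; above it a round grip 14 mm across, 5 to 43 mm above the origin. Starts parked loosely in the pin block, collar on the block's top.
- pin_block: Grey plastic parking block 50 x 50 x 30 mm, fixed to the bench, with a 12 mm hole in the middle of its top. Origin: centre of its underside.
- beaker: Bystander: empty beaker 55 mm across, 71 mm high. Origin: centre of its underside.
- dish: Bystander: single petri dish 58 mm across, 15 mm high. Origin: centre of its underside.
- dishes: Bystander: short stack of petri dishes 60 mm across, 45 mm high. Origin: centre of its underside.
- reagent: Bystander: white reagent bottle 60 mm across, 120 mm high. Origin: centre of its underside.
- marker: Bystander: marker pen 135 mm long, 17 mm thick, lying. Origin: underside of its middle.
Mind the look-alikes: they are no part of the job. What is shaped like the pin but orange is not meant.

How it is judged:
At the end, for the whole second after the job is handed in: The locking pin stands upright (within 0.1 rad) in the hole of the unit's cover, within 4 mm of the hole's axis, its collar down on the cover (within 3 mm), which the wheel allows only at its fourth click; it is released and at rest (z of pin in the frame of lock_hole between -0.003 and 0.003 m and horizontal distance between pin and lock_hole below 0.004 m and angle between pin's own z axis and vertical below 0.1 rad and linear speed of pin below 0.02 m/s); the robot touches nothing.
It fails at once if the dial was forced: it slipped more than 0.15 rad on its spindle (value of joint dial_slip above 0.15 rad or value of joint dial_slip below -0.15 rad).
It fails at once if the pin was pressed on the unit with more than 25 N (contact force between pin and unit above 25 N).
It fails at once if a bystander was moved more than 30 mm (distance of any of beaker, dish, dishes, reagent, marker from where it was at the start of the episode above 0.03 m).
It also fails if it takes over 72 s, if anything falls off the work surface, if the arm or the gripper's body presses on something with over 40 N, if the wrist force passes 120 N, or if a joint passes its speed limit or range.

## Working session

There is one attempt and no reset: what is moved stays moved. The work goes in short steps, Python scripts to look and compute and a shell command to move; the robot and the scene stay as the last step left them, time stands still between calls to the robot, and variables do not carry over. Pictures are saved under pics/ and viewed, about 8 in all and at most 12, crops included, and the job is handed in when it is done.

```bash
mkdir -p pics; ls; cat > h.py <<'E'
import numpy as np,cv2
from plant import robot,optics,sign_off
from scipy.spatial.transform import Rotation as R
def cap(n):
    s=robot.sense(); c=optics.capture(n)
    if 'T' not in c:
        T=np.eye(4);T[:3,:3]=R.from_quat(s['ee_rot']).as_matrix();T[:3,3]=s['ee_pos'];c['T']=T@c['tool_from_camera']
    return c
def cloud(c):
    z=c['z_map'];K=c['camera_matrix'];v,u=np.indices(z.shape)
    p=np.stack([(u-K[0,2])/K[0,0]*z,(v-K[1,2])/K[1,1]*z,z],-1)
    p=p@c['T'][:3,:3].T+c['T'][:3,3]; p[z==0]=np.nan
    return p
def save(c,f,crop=None,s=1):
    im=c['frame'][...,::-1]
    if crop: a,b,d,e=crop; im=im[b:e,a:d]
    cv2.imwrite('pics/'+f,cv2.resize(im,None,fx=s,fy=s,interpolation=cv2.INTER_CUBIC))
E
python3 - <<'E'
from h import *
c=cap('top'); save(c,'top.png',None,1.5); np.save('top.npy',cloud(c))
d=cap('scene'); save(d,'scene.png',None,1.2); np.save('scene.npy',cloud(d))
print(robot.sense(),robot.pinch_z)
E
```

```text
pics
{'time_s': 0.1, 'joints': array([ 1.04748875e+00,  5.28371526e-01,  1.43382193e+00,  1.63206589e-05,
        1.18140178e+00, -1.78508294e-01]), 'qvel': array([-0.00037655, -0.00115495, -0.00313712,  0.00038828,  0.00124012,
       -0.00109436]), 'tau': array([ 7.14121506e-04, -4.43309999e+01, -1.78587359e+01, -1.38453256e-04,
        3.82727696e-03, -4.77023754e-07]), 'ee_pos': array([0.21088841, 0.58763621, 0.23041732]), 'ee_rot': array([ 8.17927956e-01,  5.75319786e-01, -9.11430512e-04,  4.14645450e-04]), 'contact_force': array([ 0.48947613,  0.0205335 , -0.08354527]), 'torque': array([-0.01027228,  0.09327742, -0.00668596]), 'finger_gap': 0.08528077838126266} 0.0187
```

View pics/top.png

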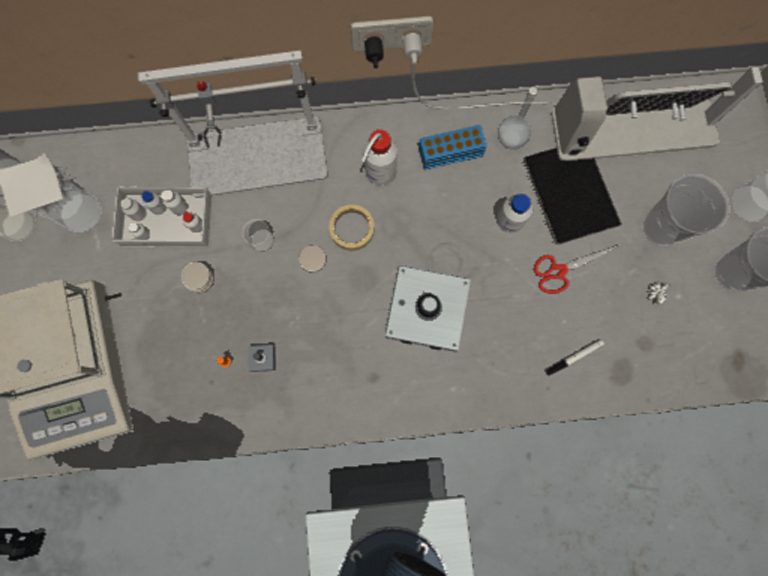

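View pics/scene.png

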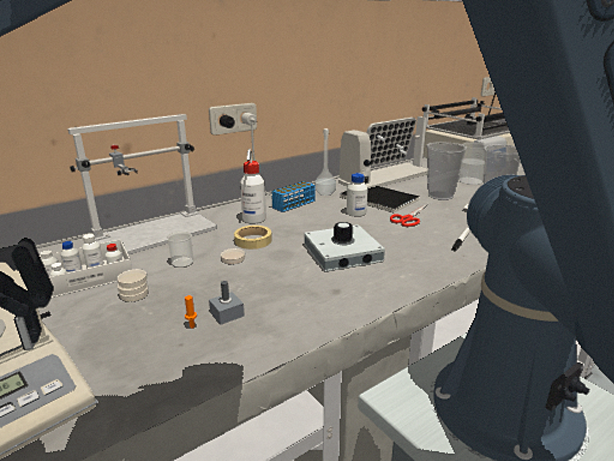

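The top view shows the unit with its dial at about (428,305) and the lock hole at (402,302), to the dial's left. The pin in its grey block is at (261,357) and the orange look-alike at (225,360). The bystanders stand clear of the unit.

```bash
python3 - <<'E'
from h import *
p=np.load('top.npy')
def reg(n,u,v,r,lo,hi):
    q=p[int(v/1.5)-r:int(v/1.5)+r+1,int(u/1.5)-r:int(u/1.5)+r+1].reshape(-1,3)
    q=q[(q[:,2]>lo)&(q[:,2]<hi)]
    (cx,cy),w,a=cv2.minAreaRect((q[:,:2]*1000).astype(np.float32))
    print(n,len(q),q.mean(0).round(4),'rect',round(cx,1),round(cy,1),np.round(w,1),round(a,1),np.median(q[:,2]).round(4))
reg('dialtop',428,305,14,.068,.085)
reg('cover',428,305,42,.03,.042)
reg('block',261,357,14,.024,.033)
reg('pin',261,353,12,.05,.09)
reg('orange',225,358,12,.02,.1)
print(p[int(302/1.5),int(402/1.5)])
q=p[int(302/1.5)-4:int(302/1.5)+5,int(402/1.5)-4:int(402/1.5)+5,2]
print(q.round(3))
E
```

```text
dialtop 172 [ 0.5311 -0.1272  0.0751] rect 530.8 -127.3 [41.5 43.2] 10.5 0.075
cover 2092 [ 0.5303 -0.1277  0.0354] rect 530.1 -127.3 [149.6 155.1] 73.0 0.0353
block 209 [0.4634 0.2216 0.0291] rect 463.7 222.2 [49.4 50.4] 86.4 0.0293
pin 23 [0.4637 0.2213 0.0692] rect 464.2 221.7 [12.2 10.9] 15.7 0.0707
orange 50 [0.4623 0.2926 0.0472] rect 462.2 293.2 [15.2 19. ] 44.0 0.0459
[ 0.55040566 -0.07623237  0.02423291]
[[0.035 0.035 0.037 0.04  0.036 0.034 0.034 0.037 0.035]
 [0.039 0.029 0.031 0.037 0.031 0.034 0.038 0.036 0.034]
 [0.04  0.036 0.037 0.033 0.036 0.032 0.034 0.034 0.031]
 [0.033 0.037 0.03  0.025 0.028 0.035 0.032 0.033 0.035]
 [0.035 0.037 0.024 0.025 0.024 0.027 0.037 0.034 0.037]
 [0.033 0.04  0.022 0.024 0.03  0.025 0.035 0.035 0.038]
 [0.036 0.036 0.04  0.037 0.031 0.033 0.038 0.036 0.035]
 [0.036 0.037 0.037 0.036 0.037 0.032 0.04  0.034 0.038]
 [0.035 0.033 0.039 0.034 0.035 0.038 0.037 0.036 0.036]]
```

```bash
python3 -m creep '-1 .063 -.0915 0 0 0 0;-1 .063 -.0915 0 0 0 0;-1 .063 -.0915 0 0 0 0;-1 .063 -.0915 0 0 0 0;-1 .063 -.0915 0 0 0 0;-1 .063 -.0915 0 0 0 0;-1 .063 -.0915 0 0 0 0;-1 .063 -.0915 0 0 0 0;-1 .063 -.0915 0 0 0 0;-1 .063 -.0915 0 0 0 0;-1 0 0 0 0 0 0;-1 0 0 0 0 0 0;-1 0 0 0 0 0 0' 40
python3 -c "
from h import *
c=cap('wrist');save(c,'w1.png');np.save('w1.npy',cloud(c));print(c['T'])"
python3 -m creep '-1 .021 -.109 0 0 0 0;-1 .021 -.109 0 0 0 0;-1 .021 -.109 0 0 0 0;-1 .021 -.109 0 0 0 0;-1 .021 -.109 0 0 0 0;-1 .021 -.109 0 0 0 0;-1 .021 -.109 0 0 0 0;-1 .021 -.109 0 0 0 0;-1 0 0 0 0 0 0;-1 0 0 0 0 0 0;-1 0 0 0 0 0 0'
python3 -c "
from h import *
c=cap('wrist');save(c,'w2.png');np.save('w2.npy',cloud(c));print(c['T'])
a=cv2.imread('pics/w1.png');b=cv2.imread('pics/w2.png');cv2.imwrite('pics/w12.png',cv2.resize(np.hstack([a,b]),(800,300)))"
```

```text
time_s: 1.4
ee_pos: [0.4622, 0.2227, 0.231]
ee_rot: [0.818, 0.576, -0.001, -0.0]
contact_force: [-0.6, 0.4, -0.4]
finger_gap: 0.0854
[[ 0.33823591  0.89781275  0.28200841  0.38991337]
 [ 0.94106019 -0.3222197  -0.10286003  0.24921231]
 [-0.00148038  0.30017784 -0.95388211  0.37372516]
 [ 0.          0.          0.          1.        ]]
time_s: 2.55
ee_pos: [0.5298, -0.1244, 0.231]
ee_rot: [0.817, 0.576, -0.0, -0.001]
contact_force: [-0.2, 0.3, 0.7]
finger_gap: 0.0854
[[ 3.36641329e-01  8.98336717e-01  2.82247691e-01  4.57403668e-01]
 [ 9.41632854e-01 -3.21026085e-01 -1.01340124e-01 -9.82206397e-02]
 [-4.28682674e-04  2.99888973e-01 -9.53974014e-01  3.73807850e-01]
 [ 0.00000000e+00  0.00000000e+00  0.00000000e+00  1.00000000e+00]]
```

View pics/w12.png

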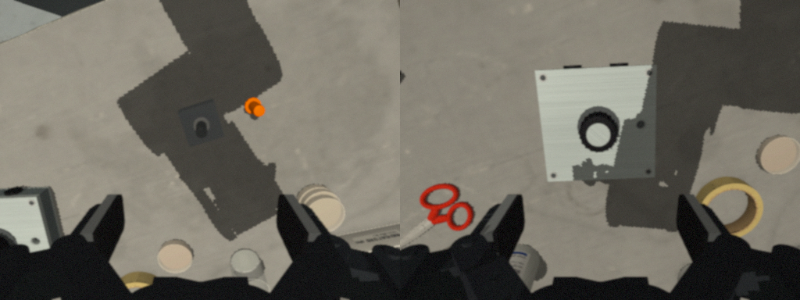

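The left wrist picture shows the pin in its block at full-frame (256,160), with the orange look-alike at (326,135). The right one shows the dial top at (254,169) and the lock hole at (308,160). I'll measure both from these clouds.

```bash
python3 - <<'E'
from h import *
def rect(n,p,c,r,lo,hi):
    q=p.reshape(-1,3); q=q[(q[:,2]>lo)&(q[:,2]<hi)&(np.hypot(q[:,0]-c[0],q[:,1]-c[1])<r)]
    (cx,cy),w,a=cv2.minAreaRect((q[:,:2]*1000).astype(np.float32))
    (ex,ey),er=cv2.minEnclosingCircle((q[:,:2]*1000).astype(np.float32))
    print(n,len(q),'mean',(q.mean(0)*1000).round(1),'rect',round(cx,1),round(cy,1),np.round(w,1),round(a,1),'circ',round(ex,1),round(ey,1),round(er,1))
a=np.load('w1.npy');b=np.load('w2.npy')
rect('pintop',a,(.464,.222),.02,.069,.08)
rect('collar',a,(.464,.222),.016,.033,.038)
rect('block',a,(.464,.222),.045,.026,.033)
rect('dialtop',b,(.531,-.127),.03,.072,.08)
rect('cover',b,(.531,-.127),.115,.032,.04)
rect('hole',b,(.548,-.074),.012,.0,.031)
im=cv2.imread('pics/w2.png',0)[148:174,295:322]; 
c=b[148:174,295:322]
m=im<np.median(im)*.65
print(m.sum(), [ (np.argwhere(m).mean(0)+[148,295])])
# dark pixels -> plane z=.036 by ray
T=None
E
```

```text
pintop 176 mean [462.5 224.1  72.7] rect 463.0 224.2 [13.  13.2] 70.2 circ 462.9 224.1 6.9
collar 143 mean [459.4 225.2  35. ] rect 461.3 224.4 [19.7 17.9] 70.0 circ 462.9 224.0 10.9
block 1861 mean [461.4 224.3  30. ] rect 462.9 223.7 [50.1 50.4] 87.8 circ 462.9 224.0 34.8
dialtop 1773 mean [ 529.9 -126.9   76. ] rect 530.6 -127.0 [44.9 44.7] 5.0 circ 530.9 -127.0 23.0
cover 18860 mean [ 525.1 -125.5   36.1] rect 531.2 -127.3 [150.5 150.4] 72.9 circ 531.3 -127.6 105.8
hole 94 mean [549.1 -73.4  26.5] rect 548.8 -73.6 [11.5  9.6] 89.5 circ 549.1 -73.6 5.8
68 [array([158.97058824, 307.41176471])]
```

```bash
cat > ok.py <<'E'
# state line; exit 1 if |torque z| about the dial axis is above the limit
import sys,numpy as np
from plant import robot
from scipy.spatial.transform import Rotation as R
s=robot.sense();x=R.from_quat(s['ee_rot']).as_matrix()[:,0];yaw=np.degrees(np.arctan2(x[1],x[0]))
print('t %.2f yaw %.1f Tz %.3f'%(s['time_s'],yaw,s['torque'][2]),'F',s['contact_force'].round(1),'gap %.4f'%s['finger_gap'],'pos',(s['ee_pos']*1000).round(1),flush=True)
if len(sys.argv)>1 and abs(s['torque'][2])>float(sys.argv[1]): print('LIMIT');sys.exit(1)
E
python3 -m creep '-1 .0028 -.0065 -.1 0 0 0;-1 0 0 -.1 0 0 0;-1 0 0 -.1 0 0 0;-1 0 0 -.08 0 0 0;-1 0 0 -.06 0 0 0;-1 0 0 -.0325 0 0 0;-1 0 0 0 0 0 0;-1 0 0 0 0 0 0' 40 >/dev/null; python3 ok.py
python3 -m creep '.3 0 0 0 0 0 0;.4 0 0 0 0 0 0;.6 0 0 0 0 0 0;.6 0 0 0 0 0 0;.6 0 0 0 0 0 0;.6 0 0 0 0 0 0' 40 >/dev/null; python3 ok.py
```

```text
t 3.40 yaw 70.3 Tz -0.032 F [-0.2  0.7  0.4] gap 0.0854 pos [ 532.1 -128.7   43. ]
t 4.00 yaw 70.2 Tz 0.007 F [0.9 5.3 7.5] gap 0.0434 pos [ 532.6 -128.3   43.9]
```

```bash
c="python3 -m creep"; o="python3 ok.py .42"
python3 -m creep '.6 0 0 0 0 0 -.025;.6 0 0 0 0 0 -.025' >/dev/null && $o && python3 -m creep '.6 0 0 0 0 0 -.025;.6 0 0 0 0 0 -.025' >/dev/null && $o && python3 -m creep '.6 0 0 0 0 0 -.025;.6 0 0 0 0 0 -.025' >/dev/null && $o && python3 -m creep '.6 0 0 0 0 0 -.025;.6 0 0 0 0 0 -.025' >/dev/null && $o && python3 -m creep '.6 0 0 0 0 0 -.025;.6 0 0 0 0 0 -.025' >/dev/null && $o && python3 -m creep '.6 0 0 0 0 0 -.025;.6 0 0 0 0 0 -.025' >/dev/null && $o && python3 -m creep '.6 0 0 0 0 0 -.025;.6 0 0 0 0 0 -.025' >/dev/null && $o && python3 -m creep '.6 0 0 0 0 0 -.025;.6 0 0 0 0 0 -.025' >/dev/null && $o
```

```text
t 4.20 yaw 67.2 Tz 0.274 F [0.7 4.3 7.6] gap 0.0428 pos [ 532.6 -128.4   43.9]
t 4.40 yaw 64.2 Tz 0.210 F [1.6 4.5 6.6] gap 0.0433 pos [ 532.5 -128.4   43.9]
t 4.60 yaw 61.2 Tz 0.082 F [0.  4.  7.8] gap 0.0427 pos [ 532.5 -128.5   43.9]
t 4.80 yaw 58.2 Tz 0.042 F [0.3 4.  6.9] gap 0.0424 pos [ 532.5 -128.6   43.9]
t 5.00 yaw 55.1 Tz -0.068 F [0.1 4.6 6.2] gap 0.0428 pos [ 532.4 -128.6   43.9]
t 5.20 yaw 52.1 Tz -0.118 F [-0.1  3.5  7.8] gap 0.0431 pos [ 532.4 -128.7   43.9]
t 5.40 yaw 49.1 Tz -0.156 F [-0.2  3.5  7.7] gap 0.0431 pos [ 532.3 -128.7   43.9]
t 5.60 yaw 46.3 Tz 0.367 F [0.5 3.7 7.9] gap 0.0430 pos [ 532.3 -128.8   43.9]
```

```bash
o="python3 ok.py .5"
python3 -m creep '.6 0 0 0 0 0 0' >/dev/null && $o && python3 -m creep '.6 0 0 0 0 0 -.015' >/dev/null && $o && python3 -m creep '.6 0 0 0 0 0 -.015' >/dev/null && $o && python3 -m creep '.6 0 0 0 0 0 -.015' >/dev/null && $o
```

```text
t 5.70 yaw 46.2 Tz 0.172 F [0.8 3.1 7.4] gap 0.0430 pos [ 532.3 -128.8   43.9]
t 5.80 yaw 45.4 Tz 0.343 F [0.1 3.  7.9] gap 0.0433 pos [ 532.3 -128.8   43.9]
t 5.90 yaw 44.5 Tz 0.296 F [0.3 3.4 6.6] gap 0.0428 pos [ 532.2 -128.9   43.9]
t 6.00 yaw 43.6 Tz 0.276 F [-1.1  2.5  7.5] gap 0.0430 pos [ 532.2 -128.9   43.9]
```

Torque is falling again past a crest, so that was another click and not the stop. I'll carry on.

```bash
o="python3 ok.py .42"
python3 -m creep '.6 0 0 0 0 0 -.025;.6 0 0 0 0 0 -.025' >/dev/null && $o && python3 -m creep '.6 0 0 0 0 0 -.025;.6 0 0 0 0 0 -.025' >/dev/null && $o && python3 -m creep '.6 0 0 0 0 0 -.025;.6 0 0 0 0 0 -.025' >/dev/null && $o && python3 -m creep '.6 0 0 0 0 0 -.02;.6 0 0 0 0 0 -.02' >/dev/null && $o && python3 -m creep '.6 0 0 0 0 0 -.02' >/dev/null && $o && python3 -m creep '.6 0 0 0 0 0 -.02' >/dev/null && $o && python3 -m creep '.6 0 0 0 0 0 -.02' >/dev/null && $o && python3 -m creep '.6 0 0 0 0 0 -.02' >/dev/null && $o&& python3 -m creep '.6 0 0 0 0 0 -.02' >/dev/null && $o&& python3 -m creep '.6 0 0 0 0 0 -.02' >/dev/null && $o&& python3 -m creep '.6 0 0 0 0 0 -.02' >/dev/null && $o
```

```text
t 6.20 yaw 40.5 Tz 0.161 F [-0.5  2.6  7.2] gap 0.0428 pos [ 532.2 -128.9   43.9]
t 6.40 yaw 37.5 Tz 0.058 F [-0.6  2.6  6.9] gap 0.0433 pos [ 532.1 -129.    43.9]
t 6.60 yaw 34.5 Tz 0.009 F [-1.6  2.6  8.7] gap 0.0428 pos [ 532.  -129.    43.9]
t 6.80 yaw 32.1 Tz -0.051 F [-1.7  1.7  7.6] gap 0.0428 pos [ 531.9 -129.    43.9]
t 6.90 yaw 30.9 Tz -0.066 F [-1.5  1.9  8.1] gap 0.0430 pos [ 531.9 -129.    43.9]
t 7.00 yaw 29.6 Tz -0.036 F [-1.8  2.2  8.5] gap 0.0427 pos [ 531.9 -129.1   43.9]
t 7.10 yaw 28.4 Tz -0.102 F [-0.9  2.   7.2] gap 0.0430 pos [ 531.9 -129.1   43.9]
t 7.20 yaw 27.2 Tz -0.189 F [-1.5  2.1  7.4] gap 0.0431 pos [ 531.8 -129.1   43.9]
t 7.30 yaw 26.0 Tz -0.199 F [-0.9  1.8  7.3] gap 0.0432 pos [ 531.8 -129.1   43.9]
t 7.40 yaw 24.8 Tz -0.171 F [-1.9  1.3  7.7] gap 0.0431 pos [ 531.8 -129.1   43.9]
t 7.50 yaw 23.7 Tz 0.436 F [-1.5  2.6  8.6] gap 0.0428 pos [ 531.8 -129.2   43.9]
LIMIT
```

```bash
o="python3 ok.py .5"
python3 -m creep '.6 0 0 0 0 0 0' >/dev/null && $o && python3 -m creep '.6 0 0 0 0 0 -.01' >/dev/null && $o && python3 -m creep '.6 0 0 0 0 0 -.01' >/dev/null && $o && python3 -m creep '.6 0 0 0 0 0 -.01' >/dev/null && $o
```

```text
t 7.60 yaw 23.8 Tz 0.201 F [-1.7  1.1  8.3] gap 0.0430 pos [ 531.8 -129.2   43.9]
t 7.70 yaw 23.3 Tz 0.938 F [-0.7  2.4  7.9] gap 0.0429 pos [ 531.8 -129.2   43.9]
LIMIT
```

```bash
o="python3 ok.py .7"
python3 -m creep '.6 0 0 0 0 0 .01' >/dev/null ; python3 ok.py; python3 -m creep '.6 0 0 0 0 0 .01' >/dev/null && $o && python3 -m creep '.6 0 0 0 0 0 .02' >/dev/null && $o && python3 -m creep '.6 0 0 0 0 0 .02' >/dev/null && $o && python3 -m creep '.6 0 0 0 0 0 .025;.6 0 0 0 0 0 .025' >/dev/null && $o && python3 -m creep '.6 0 0 0 0 0 .025;.6 0 0 0 0 0 .025' >/dev/null && $o && python3 -m creep '.6 0 0 0 0 0 .025;.6 0 0 0 0 0 .025' >/dev/null && $o && python3 -m creep '.6 0 0 0 0 0 .025;.6 0 0 0 0 0 .025' >/dev/null && $o && python3 -m creep '.6 0 0 0 0 0 .025;.6 0 0 0 0 0 .025' >/dev/null && $o && python3 -m creep '.6 0 0 0 0 0 .02' >/dev/null && $o && python3 -m creep '.6 0 0 0 0 0 .02' >/dev/null && $o && python3 -m creep '.6 0 0 0 0 0 .02' >/dev/null && $o&& python3 -m creep '.6 0 0 0 0 0 .02' >/dev/null && $o
```

```text
t 7.80 yaw 23.9 Tz 0.128 F [-1.9  1.2  8.4] gap 0.0430 pos [ 531.8 -129.1   43.9]
t 7.90 yaw 24.4 Tz -0.135 F [-1.9  2.4  8.7] gap 0.0431 pos [ 531.8 -129.1   43.9]
t 8.00 yaw 25.5 Tz -0.416 F [-2.5  0.8  8.1] gap 0.0431 pos [ 531.8 -129.1   43.9]
t 8.10 yaw 26.6 Tz -0.487 F [-1.5  1.9  8.1] gap 0.0429 pos [ 531.8 -129.1   43.9]
t 8.30 yaw 29.7 Tz -0.312 F [-1.2  1.6  7.4] gap 0.0429 pos [ 531.9 -129.    43.9]
t 8.50 yaw 32.7 Tz -0.223 F [-1.1  1.7  6.5] gap 0.0427 pos [ 531.9 -129.    43.9]
t 8.70 yaw 35.7 Tz -0.143 F [-0.   2.   7.3] gap 0.0430 pos [ 532.  -129.    43.9]
t 8.90 yaw 38.8 Tz 0.026 F [-0.9  3.2  8.1] gap 0.0430 pos [ 532.1 -128.9   43.9]
t 9.10 yaw 41.8 Tz -0.029 F [-1.4  2.9  7.1] gap 0.0428 pos [ 532.2 -128.9   43.9]
t 9.20 yaw 43.0 Tz 0.082 F [0.1 2.9 7.1] gap 0.0431 pos [ 532.2 -128.9   43.9]
t 9.30 yaw 44.2 Tz 0.102 F [0.3 2.9 8. ] gap 0.0429 pos [ 532.2 -128.9   43.9]
t 9.40 yaw 45.4 Tz 0.158 F [-0.2  3.   8.1] gap 0.0432 pos [ 532.2 -128.8   43.9]
t 9.50 yaw 46.6 Tz 0.150 F [-0.1  3.1  8.1] gap 0.0431 pos [ 532.3 -128.8   43.9]
```

```bash
o="python3 ok.py .7"
python3 -m creep '.6 0 0 0 0 0 .02;.6 0 0 0 0 0 .02' >/dev/null && $o && python3 -m creep '.6 0 0 0 0 0 .025;.6 0 0 0 0 0 .025' >/dev/null && $o && python3 -m creep '.6 0 0 0 0 0 .025;.6 0 0 0 0 0 .025' >/dev/null && $o && python3 -m creep '.6 0 0 0 0 0 .025;.6 0 0 0 0 0 .025' >/dev/null && $o && python3 -m creep '.6 0 0 0 0 0 .025;.6 0 0 0 0 0 .025' >/dev/null && $o && python3 -m creep '.6 0 0 0 0 0 .025;.6 0 0 0 0 0 .025' >/dev/null && $o && python3 -m creep '.6 0 0 0 0 0 .02' >/dev/null && $o && python3 -m creep '.6 0 0 0 0 0 .02' >/dev/null && $o && python3 -m creep '.6 0 0 0 0 0 .02' >/dev/null && $o&& python3 -m creep '.6 0 0 0 0 0 .02' >/dev/null && $o&& python3 -m creep '.6 0 0 0 0 0 .02' >/dev/null && $o&& python3 -m creep '.6 0 0 0 0 0 .02' >/dev/null && $o
```

```text
t 9.70 yaw 48.9 Tz -0.351 F [0.1 1.7 8.3] gap 0.0429 pos [ 532.3 -128.7   43.9]
t 9.90 yaw 51.8 Tz -0.330 F [0.5 4.3 7.8] gap 0.0428 pos [ 532.3 -128.7   43.9]
t 10.10 yaw 54.9 Tz -0.246 F [1.  3.5 7.6] gap 0.0433 pos [ 532.4 -128.6   43.9]
t 10.30 yaw 57.9 Tz -0.137 F [0.9 4.5 7.1] gap 0.0426 pos [ 532.4 -128.5   43.9]
t 10.50 yaw 60.9 Tz -0.086 F [-0.   4.7  8.3] gap 0.0431 pos [ 532.5 -128.5   43.9]
t 10.70 yaw 63.9 Tz 0.044 F [1.3 4.3 7.5] gap 0.0431 pos [ 532.5 -128.4   43.9]
t 10.80 yaw 65.1 Tz 0.018 F [1.2 5.  7.1] gap 0.0430 pos [ 532.5 -128.4   43.9]
t 10.90 yaw 66.3 Tz 0.104 F [1.2 5.7 7.3] gap 0.0432 pos [ 532.6 -128.4   43.9]
t 11.00 yaw 67.6 Tz 0.086 F [1.5 4.7 6. ] gap 0.0431 pos [ 532.5 -128.3   43.9]
t 11.10 yaw 68.8 Tz 0.136 F [1.2 5.9 6.7] gap 0.0430 pos [ 532.6 -128.3   43.9]
t 11.20 yaw 70.0 Tz -0.001 F [0.5 6.1 7.5] gap 0.0429 pos [ 532.6 -128.3   43.9]
t 11.30 yaw 71.1 Tz -0.349 F [1.6 5.  7.1] gap 0.0434 pos [ 532.6 -128.2   43.9]
```

Click two settled at a yaw of about 70, and click three is now rising.

```bash
o="python3 ok.py .6"
python3 -m creep '.6 0 0 0 0 0 .025;.6 0 0 0 0 0 .025' >/dev/null && $o && python3 -m creep '.6 0 0 0 0 0 .025;.6 0 0 0 0 0 .025' >/dev/null && $o && python3 -m creep '.6 0 0 0 0 0 .025;.6 0 0 0 0 0 .025' >/dev/null && $o && python3 -m creep '.6 0 0 0 0 0 .02' >/dev/null && $o && python3 -m creep '.6 0 0 0 0 0 .02' >/dev/null && $o && python3 -m creep '.6 0 0 0 0 0 .02' >/dev/null && $o&& python3 -m creep '.6 0 0 0 0 0 .02' >/dev/null && $o&& python3 -m creep '.6 0 0 0 0 0 .02' >/dev/null && $o&& python3 -m creep '.6 0 0 0 0 0 .02' >/dev/null && $o
```

```text
t 11.50 yaw 74.0 Tz -0.278 F [1.7 6.3 8.1] gap 0.0432 pos [ 532.6 -128.2   43.9]
t 11.70 yaw 77.1 Tz -0.249 F [0.4 6.  7.5] gap 0.0428 pos [ 532.6 -128.1   43.9]
t 11.90 yaw 80.1 Tz -0.126 F [2.  6.7 7.7] gap 0.0428 pos [ 532.6 -128.    43.9]
t 12.00 yaw 81.3 Tz -0.068 F [1.4 6.9 8. ] gap 0.0430 pos [ 532.6 -128.    43.9]
t 12.10 yaw 82.5 Tz -0.046 F [1.9 6.5 8.1] gap 0.0430 pos [ 532.7 -127.9   43.9]
t 12.20 yaw 83.7 Tz -0.053 F [2.3 6.5 6.9] gap 0.0431 pos [ 532.6 -127.9   43.9]
t 12.30 yaw 84.9 Tz 0.075 F [2.6 5.3 7.8] gap 0.0430 pos [ 532.6 -127.9   43.9]
t 12.40 yaw 86.1 Tz 0.058 F [1.8 6.3 8.3] gap 0.0429 pos [ 532.7 -127.9   43.9]
t 12.50 yaw 87.3 Tz 0.130 F [3.  6.4 7.9] gap 0.0432 pos [ 532.7 -127.8   43.9]
```

```bash
o="python3 ok.py .6"
python3 -m creep '.6 0 0 0 0 0 .02' >/dev/null && $o && python3 -m creep '.6 0 0 0 0 0 .02' >/dev/null && $o && python3 -m creep '.6 0 0 0 0 0 .02' >/dev/null && $o&& python3 -m creep '.6 0 0 0 0 0 .02' >/dev/null && $o&& python3 -m creep '.6 0 0 0 0 0 .02' >/dev/null && $o&& python3 -m creep '.6 0 0 0 0 0 .02' >/dev/null && $o&& python3 -m creep '.6 0 0 0 0 0 .02' >/dev/null && $o&& python3 -m creep '.6 0 0 0 0 0 .02' >/dev/null && $o
```

```text
t 12.60 yaw 88.5 Tz 0.044 F [1.9 6.9 8.3] gap 0.0431 pos [ 532.6 -127.8   43.9]
t 12.70 yaw 89.7 Tz -0.154 F [2.6 7.7 7.3] gap 0.0432 pos [ 532.6 -127.7   43.9]
t 12.80 yaw 90.8 Tz -0.321 F [1.8 7.2 8.4] gap 0.0434 pos [ 532.6 -127.7   43.9]
t 12.90 yaw 92.0 Tz -0.340 F [2.2 6.6 7.7] gap 0.0431 pos [ 532.6 -127.7   43.9]
t 13.00 yaw 93.2 Tz -0.258 F [2.2 7.8 8.4] gap 0.0432 pos [ 532.6 -127.7   43.9]
t 13.10 yaw 94.4 Tz -0.212 F [1.5 7.9 8.2] gap 0.0431 pos [ 532.6 -127.6   43.9]
t 13.20 yaw 95.6 Tz -0.204 F [2.5 8.3 7.7] gap 0.0428 pos [ 532.6 -127.6   43.9]
t 13.30 yaw 96.8 Tz -0.199 F [2.2 7.1 8.3] gap 0.0431 pos [ 532.6 -127.6   43.9]
```

```bash
o="python3 ok.py .5"
python3 -m creep '.6 0 0 0 0 0 .02' >/dev/null && $o && python3 -m creep '.6 0 0 0 0 0 .02' >/dev/null && $o && python3 -m creep '.6 0 0 0 0 0 .02' >/dev/null && $o&& python3 -m creep '.6 0 0 0 0 0 .02' >/dev/null && $o&& python3 -m creep '.6 0 0 0 0 0 .02' >/dev/null && $o&& python3 -m creep '.6 0 0 0 0 0 .02' >/dev/null && $o
```

```text
t 13.40 yaw 98.0 Tz -0.167 F [2.1 7.2 8.7] gap 0.0431 pos [ 532.6 -127.5   43.9]
t 13.50 yaw 99.3 Tz -0.139 F [1.9 8.4 7. ] gap 0.0430 pos [ 532.6 -127.5   43.9]
t 13.60 yaw 100.5 Tz -0.053 F [2.3 8.5 8.1] gap 0.0427 pos [ 532.6 -127.4   43.9]
t 13.70 yaw 101.7 Tz -0.048 F [2.6 8.4 7.6] gap 0.0435 pos [ 532.6 -127.4   43.9]
t 13.80 yaw 102.9 Tz -0.036 F [2.3 8.2 8.3] gap 0.0427 pos [ 532.6 -127.4   43.9]
t 13.90 yaw 104.1 Tz 0.052 F [1.8 8.7 7.5] gap 0.0432 pos [ 532.6 -127.4   43.9]
```

```bash
o="python3 ok.py .2"
python3 -m creep '.6 0 0 0 0 0 .02' >/dev/null && $o && python3 -m creep '.6 0 0 0 0 0 .02' >/dev/null && $o && python3 -m creep '.6 0 0 0 0 0 .02' >/dev/null && $o&& python3 -m creep '.6 0 0 0 0 0 .01' >/dev/null && $o&& python3 -m creep '.6 0 0 0 0 0 .01' >/dev/null && $o&& python3 -m creep '.6 0 0 0 0 0 .01' >/dev/null && $o
```

```text
t 14.00 yaw 105.3 Tz 0.048 F [2.1 8.  7.9] gap 0.0430 pos [ 532.5 -127.3   43.9]
t 14.10 yaw 106.5 Tz -0.008 F [2.2 8.4 9.4] gap 0.0432 pos [ 532.5 -127.3   43.9]
t 14.20 yaw 107.6 Tz -0.228 F [0.6 8.4 7.8] gap 0.0432 pos [ 532.5 -127.2   43.9]
LIMIT
```

```bash
python3 -m creep '.6 0 0 0 0 0 -.018;.6 0 0 0 0 0 0' >/dev/null; python3 ok.py
python3 -m creep '0 0 0 0 0 0 0;-.6 0 0 0 0 0 0;-1 0 0 0 0 0 0;-1 0 0 0 0 0 0;-1 0 0 0 0 0 0;-1 0 0 .02 0 0 0;-1 0 0 .06 0 0 0;-1 0 0 .1 0 0 0;-1 0 0 .1 0 0 0;-1 0 0 .1 0 0 0;-1 0 0 0 0 0 0' >/dev/null; python3 ok.py
python3 -m creep '-1 -.0145 .0732 0 0 0 -.142;-1 -.0145 .0732 0 0 0 -.142;-1 -.0145 .0732 0 0 0 -.142;-1 -.0145 .0732 0 0 0 -.142;-1 -.0145 .0732 0 0 0 -.142;-1 -.0145 .0732 0 0 0 -.142;-1 -.0145 .0732 0 0 0 -.142;-1 -.0145 .0732 0 0 0 -.142;-1 -.0145 .0732 0 0 0 -.142;-1 -.0145 .0732 0 0 0 -.142;-1 -.0145 .0732 0 0 0 -.142;-1 -.0145 .0732 0 0 0 -.142;-1 0 0 0 0 0 0;-1 0 0 0 0 0 0;-1 0 0 0 0 0 0'; python3 ok.py; python3 - <<'E'
from h import *
c=cap('wrist');save(c,'w3.png');p=cloud(c).reshape(-1,3)
q=p[(p[:,2]>.069)&(p[:,2]<.08)&(np.hypot(p[:,0]-.463,p[:,1]-.224)<.02)]
print(len(q),q.mean(0)*1000,cv2.minEnclosingCircle((q[:,:2]*1000).astype(np.float32)))
E
```

```text
t 14.40 yaw 106.6 Tz 0.071 F [1.8 8.2 8.2] gap 0.0433 pos [ 532.5 -127.3   43.9]
t 15.50 yaw 106.7 Tz -0.009 F [ 0.5 -0.6 -0.1] gap 0.0854 pos [ 535.  -130.9  200.4]
time_s: 17.0
ee_pos: [0.4619, 0.2214, 0.1941]
ee_rot: [0.999, 0.039, -0.0, 0.0]
contact_force: [0.4, -0.2, 0.6]
finger_gap: 0.0854
t 17.00 yaw 4.5 Tz -0.008 F [ 0.4 -0.2  0.6] gap 0.0854 pos [461.9 221.4 194.1]
228 [463.06226486 224.49491803  72.76829135] ((463.2315673828125, 223.92848205566406), 6.95659065246582)
```

View pics/w3.png

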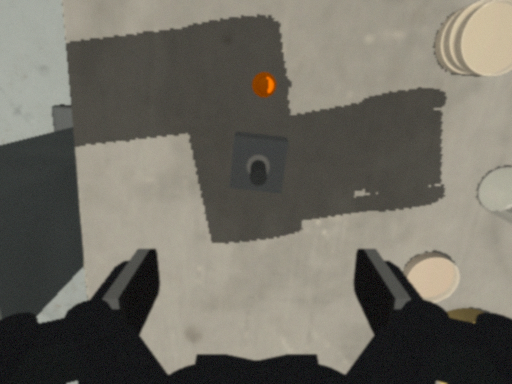

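The picture shows the pin upright in its block at about (258,168), clear of both fingers. The orange look-alike is at (263,84), well off the jaw line. I'll descend and grip.

```bash
python3 -m creep '-1 .003 .0065 -.08 0 0 0;-1 0 0 -.1 0 0 0;-1 0 0 -.1 0 0 0;-1 0 0 -.07 0 0 0;-1 0 0 -.031 0 0 0;-1 0 0 0 0 0 0;-1 0 0 0 0 0 0' 30 >/dev/null; python3 ok.py
python3 -m creep '0 0 0 0 0 0 0;.4 0 0 0 0 0 0;.8 0 0 0 0 0 0;1 0 0 0 0 0 0;1 0 0 0 0 0 0;1 0 0 0 0 0 0;1 0 0 0 0 0 0' 40 >/dev/null; python3 ok.py
python3 -m creep '1 0 0 .02 0 0 0;1 0 0 .04 0 0 0;1 0 0 .06 0 0 0;1 0 0 .08 0 0 0;1 0 0 .08 0 0 0;1 0 0 .02 0 0 0;1 0 0 0 0 0 0;1 0 0 0 0 0 0' >/dev/null; python3 ok.py
python3 - <<'E'
from h import *
c=cap('wrist');save(c,'w4.png')
E
```

```text
t 17.75 yaw 4.4 Tz -0.049 F [-0.4  0.5  0.5] gap 0.0852 pos [464.  224.5  42.6]
t 18.45 yaw 4.4 Tz -0.033 F [-0.1 -1.1  6.5] gap 0.0123 pos [463.2 224.9  42.3]
t 19.25 yaw 4.4 Tz 0.004 F [-0.1  0.7 -1. ] gap 0.0129 pos [462.3 224.5 161.1]
```

View pics/w4.png

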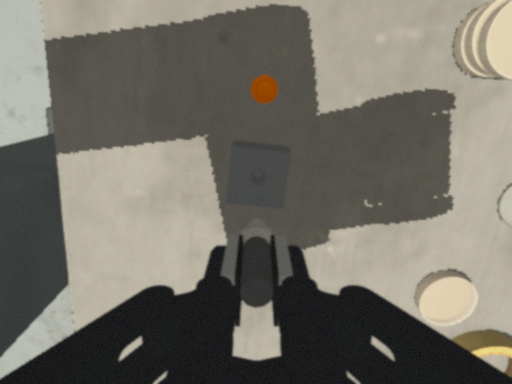

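The pin is held between the pads at about (256,255), and the block's hole at (258,178) is empty. Next I'll carry it over the lock hole.

```bash
python3 -m creep '1 .02 -.07 0 0 0 0;1 .0267 -.093 0 0 0 0;1 .0267 -.093 0 0 0 0;1 .0267 -.093 0 0 0 0;1 .0267 -.093 0 0 0 0;1 .0267 -.093 0 0 0 0;1 .0267 -.093 0 0 0 0;1 .0267 -.093 0 0 0 0;1 .0067 -.023 0 0 0 0;1 0 0 -.05 0 0 0;1 0 0 0 0 0 0;1 0 0 0 0 0 0;1 0 0 0 0 0 0' >/dev/null; python3 ok.py
python3 - <<'E'
from h import *
c=cap('wrist');save(c,'w5.png',None,1.4);p=cloud(c).reshape(-1,3)
s=robot.sense();print(s['ee_pos'])
q=p[(np.hypot(p[:,0]-s['ee_pos'][0],p[:,1]-s['ee_pos'][1])<.018)&(p[:,2]<s['ee_pos'][2]+.002)&(p[:,2]>.08)]
print(len(q))
if len(q)>5:print(cv2.minEnclosingCircle((q[:,:2]*1000).astype(np.float32)),q.min(0),q.max(0))
q=p[(np.hypot(p[:,0]-.5477,p[:,1]+.074)<.012)&(p[:,2]<.032)];print(len(q),q.mean(0))
E
```

```text
t 20.60 yaw 4.5 Tz -0.006 F [0.2 0.1 0.1] gap 0.0127 pos [548.4 -72.  141.9]
[ 0.54861771 -0.07210824  0.14219547]
693
((547.90771484375, -67.30689239501953), 8.997302055358887) [ 0.53893666 -0.07266329  0.10782615] [ 0.55687874 -0.06144234  0.14416762]
159 [ 0.54794869 -0.07950809  0.01496495]
```

View pics/w5.png

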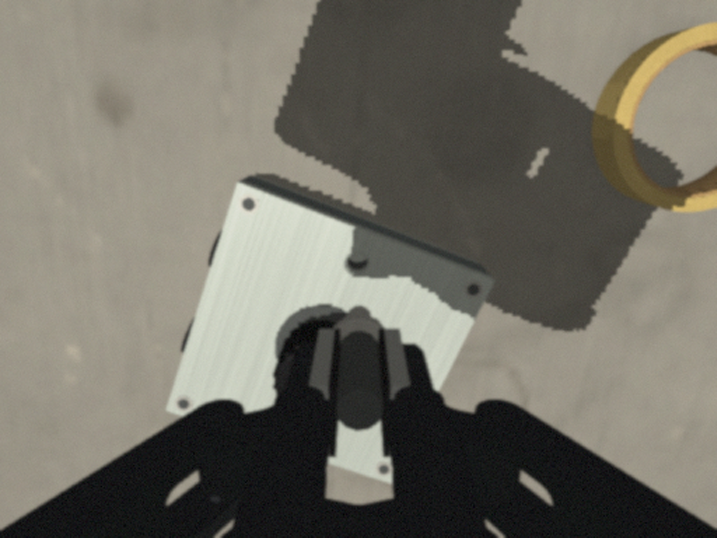

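The lock hole shows at (357,263) in the enlarged picture, and its depth now reaches about z = 0.015, below the cover plate. That suggests the wheel's hole lies beneath. The pin stands straight in the fingers at about (358,360). I'll fit both precisely.

```bash
python3 - <<'E'
from h import *
from scipy.optimize import least_squares
c=cap('wrist');s=robot.sense();P=cloud(c);p=P.reshape(-1,3);e=s['ee_pos'];print(e)
near=np.hypot(p[:,0]-e[0],p[:,1]-e[1])<.018
for lo,hi,r in ((-.031,-.016,.005),(-.012,-.0075,.011)):
    q=p[near&(p[:,2]>e[2]+lo)&(p[:,2]<e[2]+hi)]
    f=least_squares(lambda k:np.hypot(q[:,0]-k[0],q[:,1]-k[1])-r,e[:2],loss='soft_l1',f_scale=.001)
    print(len(q),'axis rel TCP mm',(f.x-e[:2])*1000, np.abs(f.fun).mean()*1000)
# hole: rays of dark/deep pixels onto plane .036
T=c['T'];K=c['camera_matrix'];v,u=np.indices(P.shape[:2])
d=np.stack([(u-K[0,2])/K[0,0],(v-K[1,2])/K[1,1],np.ones(u.shape)],-1)@T[:3,:3].T
h=T[:3,3]+d*((.036-T[2,3])/d[...,2])[...,None]
m=(P[...,2]<.033)&(np.hypot(h[...,0]-.5477,h[...,1]+.074)<.011)
g=(c['frame'].mean(-1)<60)&(np.hypot(h[...,0]-.5477,h[...,1]+.074)<.011)
for k in (m,g): print(k.sum(),h[k].mean(0)*1000,cv2.minEnclosingCircle((h[k][:,:2]*1000).astype(np.float32)))
E
```

```text
[ 0.54877317 -0.07221578  0.1423867 ]
56 axis rel TCP mm [-0.06650131 -1.05657554] 0.22019015513855858
255 axis rel TCP mm [ 0.06513366 -2.12458192] 1.2490960086259757
161 [547.45126877 -73.06733281  36.        ] ((547.47314453125, -73.1467056274414), 5.711430072784424)
59 [547.5209705  -74.27199108  36.        ] ((547.5999755859375, -72.79515075683594), 4.736001491546631)
```

```bash
cat > fz.py <<'E'
import sys
from plant import robot
s=robot.sense();f=s['contact_force']
print('t %.2f z %.1f'%(s['time_s'],s['ee_pos'][2]*1000),'xy',(s['ee_pos'][:2]*1000).round(1),'F',f.round(1),flush=True)
if max(abs(f))>float(sys.argv[1]): print('LIMIT');sys.exit(1)
E
o="python3 fz.py 5"
python3 -m creep '1 -.0028 -.0008 -.04 0 0 0;1 0 0 -.05 0 0 0;1 0 0 -.04 0 0 0;1 0 0 -.03 0 0 0;1 0 0 0 0 0 0;1 0 0 0 0 0 0' >/dev/null && $o && python3 -m creep '1 0 0 -.005 0 0 0;1 0 0 -.005 0 0 0' >/dev/null && $o && python3 -m creep '1 0 0 -.005 0 0 0' >/dev/null && $o && python3 -m creep '1 0 0 -.005 0 0 0' >/dev/null && $o && python3 -m creep '1 0 0 -.005 0 0 0' >/dev/null && $o && python3 -m creep '1 0 0 -.005 0 0 0' >/dev/null && $o && python3 -m creep '1 0 0 -.005 0 0 0' >/dev/null && $o
```

```text
t 21.30 z 78.2 xy [547.8 -73.1] F [ 0.4  0.  -0.1]
t 21.50 z 74.7 xy [548.1 -73.3] F [-0.1 -1.1 -0.7]
t 21.60 z 72.3 xy [547.8 -73.3] F [-0.1 -0.6 -1.1]
t 21.70 z 70.0 xy [547.6 -73.2] F [ 0.2 -0.   0.2]
t 21.80 z 67.8 xy [547.5 -73.2] F [-0.5 -0.5 -0.7]
t 21.90 z 65.7 xy [547.4 -73.2] F [-0.2  0.2  0. ]
t 22.00 z 63.7 xy [547.5 -73.2] F [ 1.  -0.3 -0.4]
```

```bash
o="python3 fz.py 6"
python3 -m creep '1 0 0 -.005 0 0 0' >/dev/null && $o && python3 -m creep '1 0 0 -.005 0 0 0' >/dev/null && $o && python3 -m creep '1 0 0 -.005 0 0 0' >/dev/null && $o && python3 -m creep '1 0 0 -.005 0 0 0' >/dev/null && $o && python3 -m creep '1 0 0 -.005 0 0 0' >/dev/null && $o && python3 -m creep '1 0 0 -.0025 0 0 0' >/dev/null && $o && python3 -m creep '1 0 0 -.0025 0 0 0' >/dev/null && $o && python3 -m creep '1 0 0 -.0025 0 0 0' >/dev/null && $o && python3 -m creep '1 0 0 -.0025 0 0 0' >/dev/null && $o && python3 -m creep '1 0 0 -.0025 0 0 0' >/dev/null && $o && python3 -m creep '1 0 0 -.0025 0 0 0' >/dev/null && $o
```

```text
t 22.10 z 61.7 xy [547.4 -73.1] F [-0.8  0.4 -1.1]
t 22.20 z 59.7 xy [547.4 -73.1] F [0.5 0.  0.5]
t 22.30 z 57.7 xy [547.4 -73.2] F [ 0.6 -0.6 -0.5]
t 22.40 z 55.7 xy [547.4 -73.1] F [ 0.4  0.1 -0.7]
t 22.50 z 53.7 xy [547.5 -73.2] F [ 0.4  0.2 -0.1]
t 22.60 z 52.7 xy [547.4 -73.1] F [-0.3  0.  -1. ]
t 22.70 z 51.8 xy [547.4 -73.1] F [-0.  -0.5 -0.7]
t 22.80 z 50.9 xy [547.5 -73.2] F [ 0.1 -0.   0.1]
t 22.90 z 49.9 xy [547.5 -73.2] F [ 0.9 -0.1 -0.3]
t 23.00 z 48.9 xy [547.5 -73.2] F [-0.4 -0.2  0.3]
t 23.10 z 48.3 xy [547.5 -73.2] F [-1.9  0.9 10.5]
LIMIT
```

The collar seated at the predicted height with 10.5 N. I'll release and retract.

```bash
python3 -m creep '1 0 0 .001 0 0 0;.6 0 0 0 0 0 0;.2 0 0 0 0 0 0;-.2 0 0 0 0 0 0;-.2 0 0 0 0 0 0;-.2 0 0 0 0 0 0;-.2 0 0 .02 0 0 0;-.2 0 0 .06 0 0 0;-.2 0 0 .1 0 0 0;-.2 0 0 .1 0 0 0;-.2 0 0 .1 0 0 0;-.2 0 0 0 0 0 0;-.2 0 0 0 0 0 0' >/dev/null; python3 fz.py 50
python3 - <<'E'
from h import *
c=cap('wrist');save(c,'w6.png');p=cloud(c).reshape(-1,3)
n=np.hypot(p[:,0]-.5476,p[:,1]+.0735)<.016
q=p[n&(p[:,2]>.07)];print('top',len(q),np.median(q[:,2]),cv2.minEnclosingCircle((q[:,:2]*1000).astype(np.float32)))
q=p[n&(p[:,2]>.039)&(p[:,2]<.046)];print('collar',len(q),np.median(q[:,2]))
E
```

```text
t 24.40 z 201.8 xy [547.9 -73.3] F [ 0.2 -0.4 -0.2]
top 2805 0.2800145777046065 ((547.0984497070312, -67.9242172241211), 13.187670707702637)
collar 184 0.04112445150462657
```

View pics/w6.png

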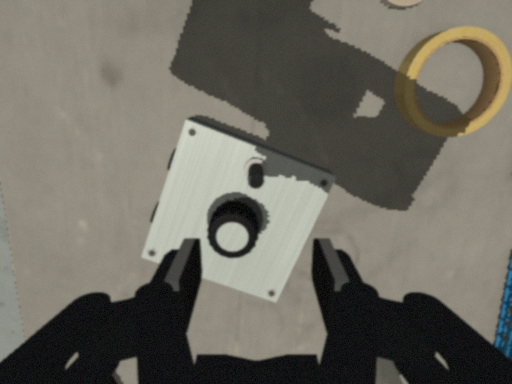

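The pin stands in the hole at about (256,172), upright with its collar on the cover, and the gripper is clear. The collar's top measures 41.1 mm against the 41 mm expected when flush.

```bash
python3 -c "
from plant import sign_off
print(sign_off())"
```

```text
the job is handed in; nothing more can be done
None
```

The dial is on its fourth click, and the pin is locked fully home in the cover. I handed the job in with about 24 s on the robot's clock; sign-off gives no verdict.

- **Dial:** I turned it clockwise two clicks to the stop, then back four clicks, counting the torque reversals at each notch. The gripper angles at the notches were about 24°, 48°, 70°, 89° and 106.5°.
- **At the stop:** One torque reading spiked to 0.94 N m, higher than I intended and close to the 1 N m at which the dial slips. I backed off at once. On the way back the notches came at the same gripper angles as before, so I saw no sign of slip, though I could not measure it directly.
- **Pin:** It went in with no noticeable force past the depth where a wrong notch would have stopped it. It seated at the expected height with about 10 N, against the 25 N limit.
- **Last checks:** The collar's top measured 41.1 mm above the bench, against 41 mm when flush. The last picture showed the pin upright, released and clear of the gripper.
- **Not checked:**
  - My last fit of the pin's top position was spoiled by gripper points in the depth data. The centring therefore rests on the picture and the free fit in the hole.
  - I did not re-measure the bystanders, but no move came near them and I felt no unexpected contact.

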